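Inspect a test sieve through a hand loupe

ROBOT

A 6-joint arm with a two-finger parallel gripper is mounted at the origin on a cart in front of the work surface, level with it; the furniture and walls round the work are solid. World frame = base frame: x ahead of the robot, y to its left, z up, the work surface at z = 0. Lengths are in m, angles in degrees, forces in N, time in s.
With the tool pointing down it reaches from about 0.25 to 0.725 m from the base axis. Payload 9.7 kg.
Tool frame: the origin (TCP) lies midway between the tips of the shut fingers; the grasp point (between the pads) lies 19 mm behind it; z points along the fingers, y is the line along which they close (so a half turn about z gives the same grasp; the last joint's range is limited). The gripper opens to 85 mm and grips with 20 to 120 N. Pads are 22 mm wide; open, the fingers measure 114 mm over their backs; the gripper's body (76 mm by 85 mm) begins 54 mm behind the grasp point. The pads swing forward as they close: fully open they stand 13 mm farther back than shut.
Start: joints at [0, 4.979, 10.078, 95.1, 0, 90], TCP at [0.55, -0, 0.207] pointing down, gripper open.
Joint ranges: [-179.16, 179.16], [-48.56, 103.87], [-65.8, 70.77], [-126.05, 130.52], [-82.76, 87.17], [-180, 180]. Speed limits (degrees/s): [127.2, 127.2, 147.25, 180, 180, 180].

INTERFACE

Orientations are given as [roll, pitch, yaw] about the fixed x, y, z axes, in that order (R = Rz(yaw) Ry(pitch) Rx(roll)).
In Python, from workcell import * gives the robot as it stands.
- The arm moves only by the tool servo_tool, never from a script. Its argument "moves" is a list of rows, each a list of 4 numbers: the shift along the world's x, y, z in cm, then the turn about the world's z in rad. A call has 1 to 20 rows; each row is the pose to reach, as a shift and turn from the pose commanded when the call began; what a row does not reach only later rows make up. A row lasts 1/12 s, in which the tool goes at most 41.7 mm and 7.16 degrees, less where a joint would pass 70% of its speed; a pose out of reach is approached as far as the arm can. A call with a gripper value outside its range is refused whole. "claw" is the closure, from 0 (fully open) to 1 (shut), set as the call begins (left out, the last holds). The fingers move at their own pace and stop on an object; "force" is the grip in N (left out, the last holds). Time passes only in rows, so rows that repeat a pose let the fingers close. It gives the time, the measured TCP pose, the force, the opening and the grip force at its end, in the units of the state.
- get_obs(): the state, without advancing time (a new reading comes with each control period).
- camera(name): name is "scene" or "side" or "wrist"; returns the picture (480x640x3 uint8, red, green, blue); there is no depth.
- get_calibration(name): a dict with "fx", "fy", "cx", "cy" (pixels), "rvec" (rotation vector, rad) and "tvec" (3), from world to camera coordinates, as OpenCV has them; the wrist camera has in their place "tool_from_camera" (4x4, takes a point from camera to tool coordinates, whose origin is the TCP and whose axes are the flange's). Camera axes: x right, y down, z forward; pixel columns grow to the right and rows downward; lengths in m; the calibration is good to about 2 mm. The wrist camera is an equidistant fisheye: a pixel r from the principal point sees the ray r / f radians off the axis. A picture is of the moment at which its call begins: read the wrist's pose just before it. get_calibration takes no time and is no camera call.
- job_done(): hands the job in; it is judged then, once.
The state is a dict: "time": time; "q": joint angles; "qd": joint speeds; "joint_efforts": joint torques, N m; "ee_pos": TCP position; "tcp_rot": TCP orientation; "wrist_force": force on the tool from outside, world axes, zero at the start; "torque": the same for the moment, N m; "opening": finger opening in m; "grasp_force": force on a finger pad.
Only numpy, scipy, OpenCV 4.12 (cv2) and the standard library are available. Lean on these libraries where they do the work, as an engineer would, in place of code of your own. Each camera call takes 0.05 s, during which the arm holds its last target. There are 200 camera calls.

TASK

Get the test sieve ready for inspection and look at its mesh through the loupe: press the treadle in front of the light stage down to its stop so that the sprung dust cover is released and swings open, then pick up the hand loupe and hold it level, centred over the sieve, with its lens at the height of the pointer on the focus pillar. Finish while still holding it there, steady and touching nothing else with it; do not knock it against the sieve, and leave the pointer's setting and the other things on the worktop undisturbed.

Things in the scene. Friction and masses are not known exactly. Their poses are not given: they have to be found in the camera images.
- stage: Fixed white light box 130 (x) x 180 (y) x 30 mm. Origin on the worktop under its centre, z up; -x side (front) faces the robot and has the treadle; +x edge has the cover's hinge. The sieve stands at its centre, on three 3 mm pads at z 33 mm, under a grey cover (x -54 to +60, y -56 to +56, top z 76 mm when shut). Focus pillar: 10 mm rod at x +12, y +76, top at z 177 mm.
- cover (a joint): Dust cover hinge, rad: about 0 shut and latched, 1.75 fully open, leaning back past upright (then up to z 150 mm, x +62 to +125 mm of the stage). Once the treadle is about 0.17 rad down, the latch lets go and the cover's spring swings it open in under a second and keeps it open; no need to touch it.
- treadle (a joint): Treadle hinge, rad: 0 at rest, 0.24 at its stop. Hinge line along the stage's y at stage x -77, z 18 mm. A spring presses it back up: about 2.5 N to start and about 9 N at the stop when pressed at point tread; it rises again when let go and need not be held.
- tread (a point): Middle of the ribbed rubber tread on the treadle's plate (78 x 80 mm, free end towards the robot): press here, straight down. At rest its top is at z 31 mm; at the stop 13 mm lower. It lies 132 mm in front (-x) of the stage's centre; between it and the box a latch arm 24 mm wide stands up to z 52 mm.
- pointer (a point): Tip of the thin pointer on the clamp collar of the focus pillar: marks the height at which the middle of the loupe's lens is in focus. At x +12, y +52 mm of the stage; its height above the worktop is set anew each time, 102 to 142 mm. A hard push would shift the collar.
- test_sieve: Brass test sieve, 76 mm diameter, 30 mm high, open upwards, held on three pads between pins at the stage's centre, at first hidden under the cover. Origin at the centre of its underside; rim 63 mm above the worktop.
- loupe: Hand loupe lying flat, 80 g: aluminium rim 68 mm across with a clear lens, and a straight grey handle along its -x axis, 16 mm wide (y), z 0 to 20 mm, reaching from 51 to 135 mm from the lens centre. Origin on its underside below the lens centre; z up. Grasp across the handle about 75 mm from the lens centre.
- lens (a point): Centre of the loupe's lens, 10 mm above the loupe's underside, at half the height of the handle.
- lens_brush: Lens brush lying on the worktop, 140 mm long: leave alone.
- std_vial: Closed vial with a red cap, 33 mm in diameter, 65 mm high, standing between the loupe and the stage: leave alone.
Not all that is in view belongs to the job. Of the things that look like the loupe, take the one that is farthest to the robot's left at the start.

How it is judged (in metres and radians):
On the way, in this order (a step that is already met when the one before it is completed fails the run):
1. the treadle is pressed down to its stop (value of joint treadle above 0.215 rad), for 0.1 s.
2. the loupe is lifted clear of the worktop in the gripper (height (world z) of lens above 0.06 m and contact force between the fingers and loupe above 1 N), for 0.2 s.
At the end, for the whole second after the job is handed in: Cover open (over 1.5 rad); the gripper holds the loupe still, lens centre within 7 mm of the pointer's height and 14 mm of the sieve's centre seen from above, level within 0.12 rad, touching neither stage nor sieve (value of joint cover above 1.5 rad and z of lens in the frame of pointer between -0.007 and 0.007 m and horizontal distance between lens and test_sieve below 0.014 m and angle between loupe's own z axis and vertical below 0.12 rad and linear speed of loupe below 0.02 m/s and contact force between the fingers and loupe above 1 N and contact force between each of stage, test_sieve and loupe below 0.2 N); the arm keeps its last pose, push and grip.
It fails at once if the loupe is knocked against the sieve (contact force between loupe and test_sieve above 3 N).
It fails at once if the pointer is pushed out of its setting by more than 4 mm (distance of pointer from where it was at the start of the episode above 0.004 m).
It fails at once if the lens brush or the red-capped vial is moved more than 25 mm or tipped over (distance of any of lens_brush, std_vial from where it was at the start of the episode above 0.025 m or angle between std_vial's own z axis and vertical above 0.5 rad).
It also fails if it takes over 48 s, if anything falls off the work surface, if the arm or the gripper's body presses on something with over 40 N, if the wrist force passes 120 N, or if a joint passes its speed limit or range.

## Working session

There is one attempt and no reset: what is moved stays moved. The work goes in short steps, Python scripts to look and compute and a tool call to move; the robot and the scene stay as the last step left them, time stands still between calls to the robot, and variables do not carry over. Pictures are saved under pics/ and viewed, at most 10 in all, crops included, and the job is handed in when it is done.

Besides the shell and the picture viewer there is one more tool, called as name(argument=value, ...) on one line, values as JSON. servo_tool: Moves the arm, as the interface text tells. Its arguments: {"type":"object","properties":{"moves":{"type":"array","items":{"type":"array","items":{"type":"number"}}},"claw":{"type":"number"},"force":{"type":"number"}},"required":["moves"]}

```bash
mkdir -p pics; cat > h.py <<'E'
from workcell import *
import numpy as np, cv2
def shot(n,f):
    im=camera(n); cv2.imwrite('pics/'+f,im[:,:,::-1]); return im
def cam(n):
    c=get_calibration(n); R=cv2.Rodrigues(np.array(c['rvec'],float))[0]; t=np.array(c['tvec'],float).ravel()
    return c,R,-R.T@t
def ray(n,u,v):
    c,R,o=cam(n); d=R.T@np.array([(u-c['cx'])/c['fx'],(v-c['cy'])/c['fy'],1.]); return o,d
def onz(n,u,v,z):
    o,d=ray(n,u,v); return o+d*(z-o[2])/d[2]
def tri(a,b):
    (o1,d1),(o2,d2)=ray(*a),ray(*b)
    s=np.linalg.lstsq(np.c_[d1,-d2],o2-o1,rcond=None)[0]
    p,q=o1+s[0]*d1,o2+s[1]*d2; return (p+q)/2,np.linalg.norm(p-q)
def proj(n,p):
    c,R,o=cam(n); x=R@(np.array(p)-o); return c['fx']*x[0]/x[2]+c['cx'],c['fy']*x[1]/x[2]+c['cy']
E
python3 - <<'E'
from h import *
shot('scene','s1.png');shot('side','d1.png')
for n in('scene','side'): c,R,o=cam(n);print(n,o.round(3),R[2].round(2),c['fx'])
print(get_obs())
E
```

```text
scene [-0.069  0.557  0.448] [ 0.69 -0.59 -0.43] 450.73772475035094
side [ 0.181 -0.564  1.039] [ 0.29  0.52 -0.8 ] 597.9323892628305
{'time': 0.1, 'q': array([1.21504001e-03, 5.00782126e+00, 1.00370949e+01, 9.50994420e+01,
       2.00554300e-03, 9.00007663e+01]), 'qd': array([ 0.00267446,  0.02504941,  0.11830952,  0.01749404,  0.0321456 ,
       -0.01934384]), 'joint_efforts': array([ 5.47294949e-04, -5.21561801e+01,  4.65652657e+01,  1.59993977e-02,
       -1.19309320e-06, -5.24902489e-06]), 'ee_pos': array([5.49754302e-01, 2.24673643e-05, 2.06838198e-01]), 'tcp_rot': array([-1.79929832e+02, -2.00460304e-03,  9.00004463e+01]), 'wrist_force': array([-1.01133115,  0.67678328,  0.39448323]), 'torque': array([ 0.02384122, -0.02763303,  0.00874999]), 'grasp_force': 0.0, 'opening': 0.08551334827983315}
```

View pics/s1.png

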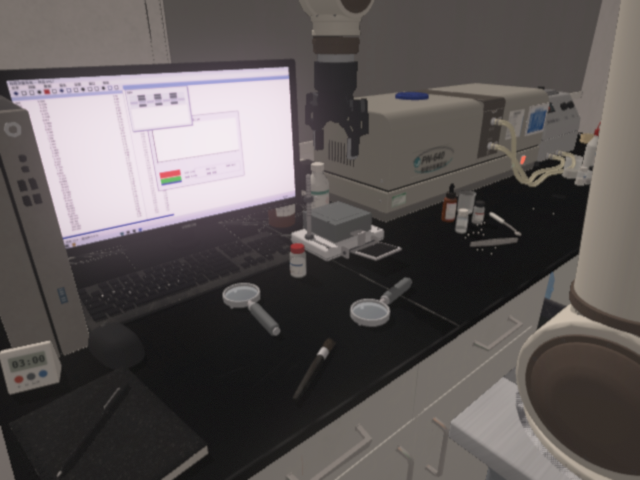

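View pics/d1.png

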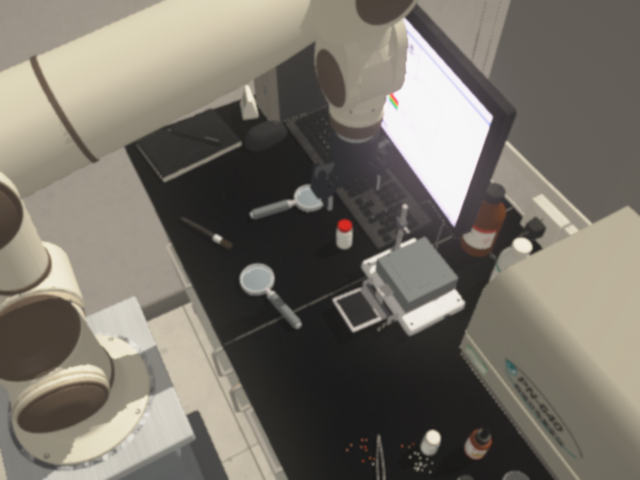

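Side view: loupe candidates are A, lens at (308,197) with its handle to (252,213), and B, lens at (257,280). In scene they're at (242,294) and (370,312). The stage is near (415,285), the vial at (344,235), and the brush at (207,233). I'll measure each and check with crops.

```bash
python3 - <<'E'
from h import *
for k,a in dict(A=(308,197),Ah=(252,213),B=(257,280),Bh=(298,325)).items(): print(k,onz('side',*a,.01).round(3))
for k,a in dict(A=(242,294),Ah=(277,330),B=(370,312),Bh=(409,282)).items(): print(k,onz('scene',*a,.01).round(3))
print('vial',onz('side',344,225,.065).round(3),'brush',onz('side',183,219,.005).round(3),onz('side',230,245,.005).round(3))
d=cv2.imread('pics/d1.png');s=cv2.imread('pics/s1.png')
a=cv2.resize(d[190:340,320:480],(640,600),interpolation=3)
b=cv2.resize(s[180:270,285:405],(800,600),interpolation=3)
c=cv2.resize(d[170:320,180:380],(800,600),interpolation=3)
for n,i in zip(('c1','c2','c3'),(a,b,c)): cv2.imwrite(f'pics/{n}.png',i)
E
```

```text
A [0.572 0.208 0.01 ]
Ah [0.442 0.227 0.01 ]
B [0.378 0.064 0.01 ]
Bh [ 0.404 -0.066  0.01 ]
A [0.574 0.203 0.01 ]
Ah [0.44  0.219 0.01 ]
B [0.377 0.066 0.01 ]
Bh [ 0.4   -0.067  0.01 ]
vial [0.581 0.066 0.065] brush [0.304 0.288 0.005] [0.366 0.174 0.005]
```

View pics/c1.png

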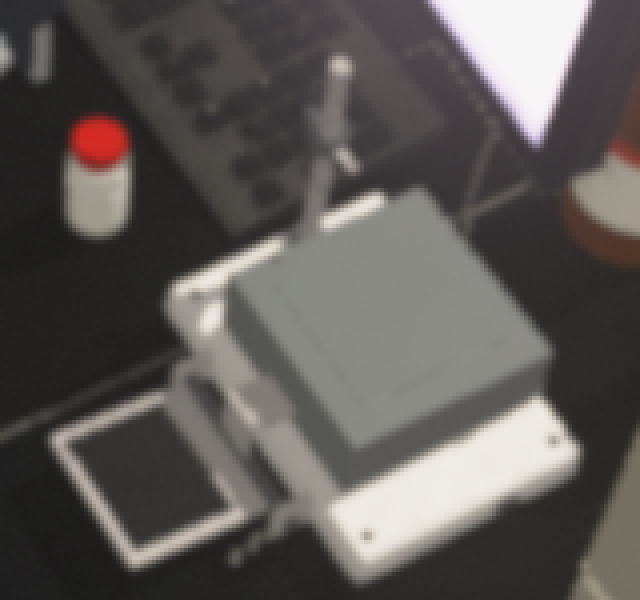

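View pics/c2.png

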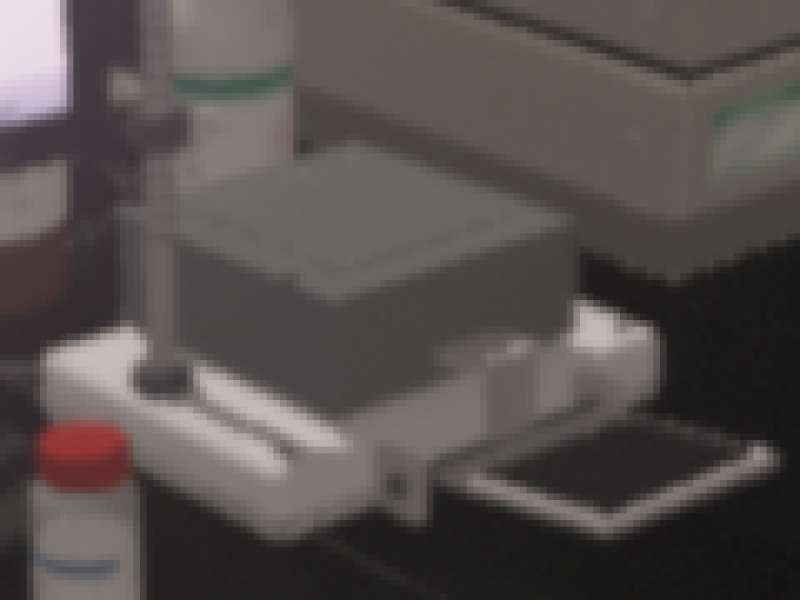

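View pics/c3.png

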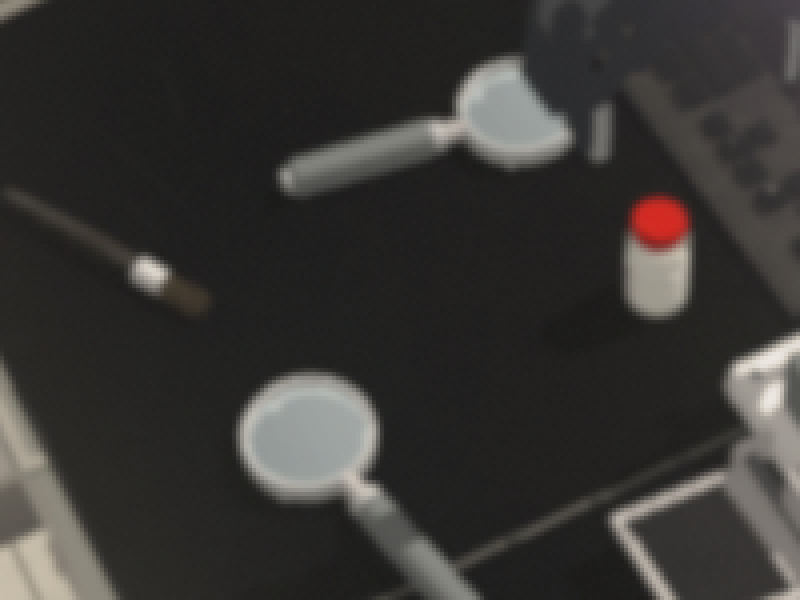

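A is the loupe to take: at y≈0.206 it is the farthest left, its handle runs along −x, and it has no dark band (B has one). Crop c1 shows the cover-top corners at (425,190), (552,352), (358,447) and (228,283), the tread frame, the pillar top at (340,65), and the pointer tip near (353,170). In c2 the collar is near (160,130).

```bash
python3 - <<'E'
from h import *
f=lambda u,v:(320+u/4,190+v/4)
g=lambda u,v:(285+u*.15,180+v*.15)
P=lambda z,l:np.array([onz('side',*f(*a),z)[:2] for a in l])
C=P(.076,[(425,190),(552,352),(358,447),(228,283)]);print(C.round(3))
C2=np.array([onz('scene',*g(*a),.076)[:2] for a in [(365-245+0,205),(365,145),(575,220),(340,298)]]);print('scene',C2.round(3))
T=P(.031,[(55,437),(135,562),(248,512),(165,395)]);print(T.round(3),T.mean(0))
# order side: +x+y, +x-y, -x-y, -x+y ; scene: +x+y,+x-y,-x-y,-x+y
loc=np.array([[60,56],[60,-56],[-54,-56],[-54,56]])/1000
for Q in(C,C2,(C+C2)/2):
    a=loc-loc.mean(0);b=Q-Q.mean(0);th=np.arctan2((a[:,0]*b[:,1]-a[:,1]*b[:,0]).sum(),(a*b).sum())
    R=np.array([[np.cos(th),-np.sin(th)],[np.sin(th),np.cos(th)]]);o=Q.mean(0)-R@loc.mean(0)
    print('stage',o.round(4),np.degrees(th).round(2),'tread',(o+R@[-.132,0]).round(4),'ptr',(o+R@[.012,.052]).round(4),'pillar',(o+R@[.012,.076]).round(4))
p=o+R@[.012,.052];q=o+R@[.012,.076]
print('pillar top',onz('side',*f(340,62),.177).round(4))
for z in(.10,.11,.12,.13,.14): print(z,'tip side crop',[ (u-320)*4 if i==0 else (u-190)*4 for i,u in enumerate(proj('side',[*p,z]))],'scene col crop',(np.array(proj('scene',[*q,z]))-[285,180])/.15,'tip',(np.array(proj('scene',[*p,z]))-[285,180])/.15)
print(get_calibration('wrist'))
E
```

```text
[[ 0.704 -0.048]
 [ 0.703 -0.156]
 [ 0.593 -0.154]
 [ 0.588 -0.048]]
scene [[ 0.703 -0.046]
 [ 0.692 -0.152]
 [ 0.589 -0.154]
 [ 0.59  -0.047]]
[[ 0.486 -0.06 ]
 [ 0.486 -0.137]
 [ 0.546 -0.14 ]
 [ 0.545 -0.065]] [ 0.51595682 -0.10041333]
stage [ 0.644  -0.1014] 0.22 tread [ 0.512  -0.1019] ptr [ 0.6558 -0.0494] pillar [ 0.6557 -0.0254]
stage [ 0.6404 -0.0997] -1.08 tread [ 0.5084 -0.0972] ptr [ 0.6534 -0.0479] pillar [ 0.6538 -0.0239]
stage [ 0.6422 -0.1005] -0.42 tread [ 0.5102 -0.0996] ptr [ 0.6546 -0.0486] pillar [ 0.6548 -0.0246]
pillar top [ 0.657  -0.0219  0.177 ]
0.1 tip side crop [np.float64(348.35813544315647), np.float64(201.89711704745048)] scene col crop [158.31219795 190.73024329] tip [214.53313787 174.18946588]
0.11 tip side crop [np.float64(350.76369801191095), np.float64(189.71593286565428)] scene col crop [157.84384957 161.99783728] tip [214.31427637 145.78759232]
0.12 tip side crop [np.float64(353.20303750720177), np.float64(177.36371053728033)] scene col crop [157.37137817 133.01249042] tip [214.09351524 117.13920115]
0.13 tip side crop [np.float64(355.67687036043594), np.float64(164.8368222278125)] scene col crop [156.89472906 103.77084785] tip [213.87082964  88.24106888]
0.14 tip side crop [np.float64(358.1859334086166), np.float64(152.13153677375078)] scene col crop [156.41384658  74.26949515] tip [213.64619428  59.08991553]
{'fx': 371.64829954431775, 'fy': 371.64829954431775, 'cx': 317.0078527429015, 'cy': 241.9957293715021, 'tool_from_camera': array([[ 1.46029719e-03, -9.59685295e-01, -2.81072949e-01,
         7.21867994e-02],
       [ 9.99998857e-01,  1.29124113e-03,  7.86665512e-04,
        -2.98272406e-04],
       [-3.92018371e-04, -2.81073777e-01,  9.59686083e-01,
        -1.67064483e-01],
       [ 0.00000000e+00,  0.00000000e+00,  0.00000000e+00,
         1.00000000e+00]])}
```

servo_tool(moves=[[-1.3, -3.3, -2], [-2.6, -6.6, -5], [-3.9, -10, -8], [-3.9, -10, -11], [-3.9, -10, -14], [-3.9, -10, -16], [-3.9, -10, -16], [-3.9, -10, -16]], claw=1, force=40)

```text
validation failed for argument at $.mo...
```

Rows need four numbers.

servo_tool(moves=[[-1.3, -3.3, -2, 0], [-2.6, -6.6, -5, 0], [-3.9, -10, -8, 0], [-3.9, -10, -11, 0], [-3.9, -10, -14, 0], [-3.9, -10, -16, 0], [-3.9, -10, -16, 0], [-3.9, -10, -16, 0]], claw=1, force=40)

```text
time: 0.77
ee_pos: [0.5102, -0.0999, 0.0469]
tcp_rot: [-179.9, -0.0, 90.0]
wrist_force: [0.4, -0.3, 0.6]
opening: 0.0
grasp_force: 0.0
```

servo_tool(moves=[[0, 0, -1, 0], [0, 0, -1.8, 0], [0, 0, -2.3, 0], [0, 0, -2.7, 0], [0, 0, -2.9, 0], [0, 0, -2.9, 0]])

```text
time: 1.27
ee_pos: [0.5109, -0.0999, 0.0182]
tcp_rot: [-180.0, -0.0, 90.0]
wrist_force: [0.3, 0.2, 0.4]
opening: -0.0001
grasp_force: 0.0
```

```bash
python3 - <<'E'
from h import *
d=shot('side','d2.png')[:,:,::-1]
print(get_obs()['wrist_force'],get_obs()['ee_pos'])
cv2.imwrite('pics/c4.png',cv2.resize(d[190:340,290:490],(800,600),interpolation=3))
E
```

```text
[ 0.46551745 -0.3409453   0.11260991] [ 0.51098968 -0.09993612  0.01850415]
```

View pics/c4.png

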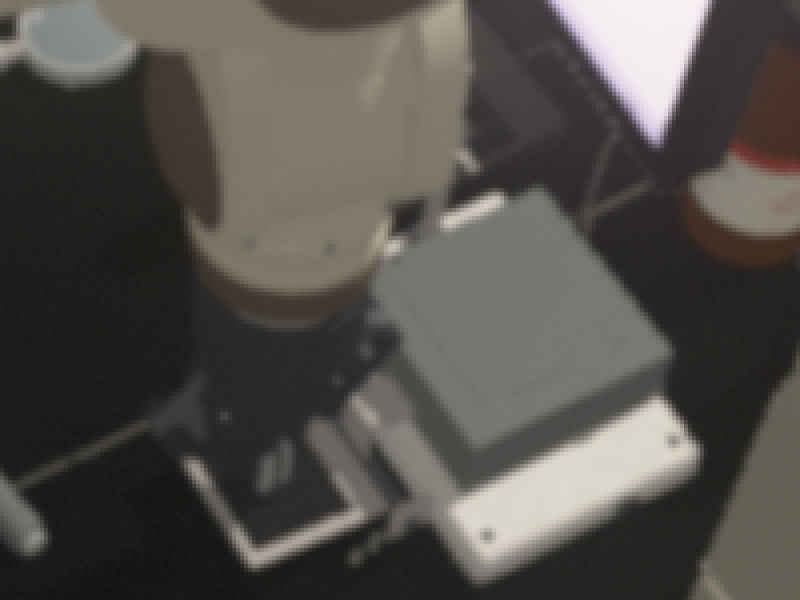

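The plate hasn't moved: its frame corner is still at pixel (353.7,330.5). The fingertips at (357,306) are above it, so I'll check reprojection.

```bash
python3 - <<'E'
from h import *
for z in (.0185,.031,.045): print(z,(np.array(proj('side',[.511,-.1,z]))-[290,190])*4)
d=cv2.imread('pics/d2.png');a=cv2.imread('pics/d1.png')
s=shot('scene','s2.png')[:,:,::-1];print((np.array(proj('scene',[.511,-.1,.0185]))-[285,150])/.15/1.333*1.0)
s1=cv2.imread('pics/s1.png')
v=[cv2.resize(i[180:270,330:430],(400,360),interpolation=3) for i in (s1,s)]
cv2.imwrite('pics/c5.png',np.hstack(v));print((np.array(proj('scene',[.511,-.1,.0185]))-[330,180])*4)
E
```

```text
0.0185 [259.89305167 491.76149046]
0.031 [261.08800906 479.01106641]
0.045 [262.45143015 464.46310244]
[469.27284563 519.83020993]
[195.32442193 295.7602019 ]
```

View pics/c5.png

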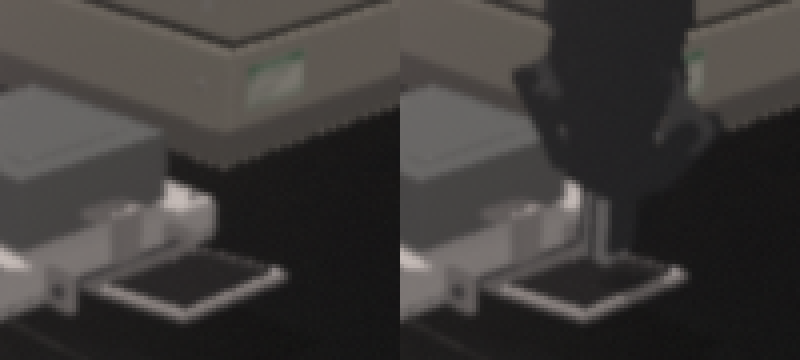

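The scene view shows the tips just above the plate, though ee_pos says z=0.018. I'll go down in small steps and watch the force.

servo_tool(moves=[[0, 0, -0.3, 0], [0, 0, -0.6, 0], [0, 0, -0.6, 0]])

```text
time: 1.62
ee_pos: [0.5107, -0.0999, 0.0119]
tcp_rot: [-180.0, -0.0, 90.0]
wrist_force: [1.1, -0.4, 0.6]
opening: -0.0002
grasp_force: 0.0
```

servo_tool(moves=[[0, 0, -0.3, 0], [0, 0, -0.5, 0], [0, 0, -0.5, 0]])

```text
time: 1.87
ee_pos: [0.5109, -0.1, 0.0071]
tcp_rot: [-180.0, -0.0, 90.0]
wrist_force: [-0.9, 0.0, 1.0]
opening: -0.0003
grasp_force: 0.7
```

```bash
cat >> h.py <<'E'
def shift(a,b,box,pad=8):
    x0,y0,x1,y1=box; t=cv2.resize(a[y0:y1,x0:x1],None,fx=4,fy=4,interpolation=2); s=cv2.resize(b[y0-pad:y1+pad,x0-pad:x1+pad],None,fx=4,fy=4,interpolation=2)
    r=cv2.matchTemplate(s,t,cv2.TM_CCOEFF_NORMED);_,m,_,l=cv2.minMaxLoc(r); return l[0]/4-pad,l[1]/4-pad,round(m,3)
E
python3 - <<'E'
from h import *
s1,s2=cv2.imread('pics/s1.png'),cv2.imread('pics/s2.png');s3=shot('scene','s3.png')[:,:,::-1]
d1,d2=cv2.imread('pics/d1.png'),cv2.imread('pics/d2.png');d3=shot('side','d3.png')[:,:,::-1]
print('plate near corner scene',shift(s1,s2,(362,246,406,264)),shift(s1,s3,(362,246,406,264)))
print('plate side',shift(d1,d2,(342,312,366,336)),shift(d1,d3,(342,312,366,336)))
print('finger scene s2->s3',shift(s2,s3,(472,222,490,246)) if 0 else shift(s2,s3,(372,225,386,244)))
for i,im in enumerate((s2,s3)): print(im[236:262,380].sum(1)//3)
E
```

```text
plate near corner scene (0.25, 0.0, 0.98) (0.25, 0.5, 0.95)
plate side (0.0, 0.0, 0.958) (0.0, 0.25, 0.943)
finger scene s2->s3 (-0.75, 3.0, 0.911)
[ 89  88  87  87  86  85  86  87  87  77  56  41  36  35  32  34  37  38
  53  92 120 109  78  46  27  22]
[ 88  88  87  87  87  86  85  85  85  84  84  84  87  85  68  47  38  36
  42  73 113 115  93  61  34  24]
```

servo_tool(moves=[[0, 0, -0.3, 0], [0, 0, -0.3, 0]])

```text
time: 2.13
ee_pos: [0.511, -0.1001, 0.0043]
tcp_rot: [180.0, 0.0, 90.0]
wrist_force: [0.4, -0.1, 1.8]
opening: -0.0002
grasp_force: 1.3
```

servo_tool(moves=[[0, 0, -0.3, 0], [0, 0, -0.3, 0]])

```text
time: 2.3
ee_pos: [0.511, -0.1001, 0.0012]
tcp_rot: [-180.0, 0.0, 90.0]
wrist_force: [0.2, 0.1, 3.7]
opening: 0.0001
grasp_force: 1.9
```

Contact is made and the force is rising. I'll keep going in small steps.

servo_tool(moves=[[0, 0, -0.3, 0], [0, 0, -0.6, 0], [0, 0, -0.6, 0]])

```text
time: 2.55
ee_pos: [0.5109, -0.1001, -0.0046]
tcp_rot: [-180.0, 0.0, 90.0]
wrist_force: [-3.3, -0.5, 8.8]
opening: 0.0001
grasp_force: 4.0
```

servo_tool(moves=[[0, 0, -0.2, 0], [0, 0, -0.4, 0], [0, 0, -0.4, 0]])

```text
time: 2.8
ee_pos: [0.5112, -0.1001, -0.0065]
tcp_rot: [179.9, 0.0, 90.0]
wrist_force: [-9.7, 0.5, 20.8]
opening: -0.0001
grasp_force: 10.8
```

```bash
python3 - <<'E'
from h import *
s1=cv2.imread('pics/s1.png');d1=cv2.imread('pics/d1.png')
s=shot('scene','s4.png')[:,:,::-1];d=shot('side','d4.png')[:,:,::-1]
print('plate',shift(s1,s,(362,246,406,264)),shift(d1,d,(342,312,366,336)))
print('cover diff',np.abs(d.astype(int)-d1)[240:310,390:460].mean(),get_obs()['wrist_force'],get_obs()['ee_pos'])
cv2.imwrite('pics/c6.png',np.hstack([cv2.resize(s[150:270,285:420],(400,356),interpolation=3),cv2.resize(d[200:340,330:487],(400,356),interpolation=3)]))
E
```

```text
plate (1.75, 7.75, 0.831) (-1.25, 4.5, 0.937)
cover diff 33.57850340136054 [-8.66050027  0.32319547 20.73252832] [ 0.51116723 -0.10012843 -0.00652731]
```

View pics/c6.png

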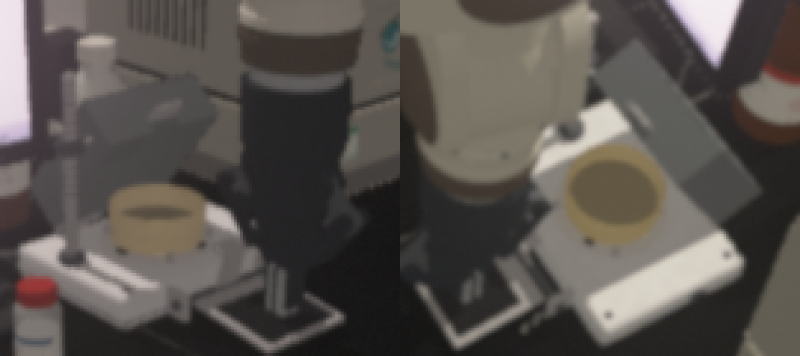

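The cover is fully open and the treadle is on its stop: the brass sieve is visible at (160,215) in the left panel and (615,190) in the right. The true tip height is about 24 mm above the reported TCP. Next I'll lift and swing over to loupe A's handle with the gripper turned.

servo_tool(moves=[[0, 0, 2, 0], [0, 0, 6, 0], [0, 0, 10, 0], [0, 1.5, 13, 0.12], [-0.1, 4.5, 15, 0.24], [-0.2, 7.5, 16, 0.36], [-0.3, 10.5, 17, 0.48], [-0.4, 13.5, 17, 0.6], [-0.5, 16.5, 17, 0.72], [-0.6, 19.5, 17, 0.84], [-0.7, 22.5, 17, 0.96], [-0.8, 25.5, 17, 1.08], [-0.9, 28.5, 17, 1.2], [-1, 30.5, 17, 1.32], [-1.2, 31.5, 17, 1.44], [-1.2, 31.5, 17, 1.44], [-1.2, 31.5, 17, 1.44]], claw=0)

```text
time: 4.32
ee_pos: [0.4988, 0.2153, 0.161]
tcp_rot: [-180.0, -0.0, 172.4]
wrist_force: [0.5, 0.2, 0.4]
opening: 0.085
grasp_force: 0.0
```

```bash
python3 - <<'E'
from h import *
from scipy.spatial.transform import Rotation as Ro
s=shot('scene','s5.png')[:,:,::-1];d=shot('side','d5.png')[:,:,::-1]
o=get_obs();print(o['q'].round(1),o['ee_pos'].round(4),o['tcp_rot'].round(1),o['wrist_force'].round(1))
w=shot('wrist','w5.png')[:,:,::-1]
c=get_calibration('wrist');T=np.array(c['tool_from_camera']);R=Ro.from_euler('xyz',o['tcp_rot'],degrees=True).as_matrix()
print('cam world',R@T[:3,3]+o['ee_pos'],'axis',R@T[:3,2])
cv2.imwrite('pics/c7.png',np.hstack([cv2.resize(w,(480,360)),cv2.resize(s[200:350,190:323],(320,360),interpolation=3)]))
E
```

```text
[23.3  3.3  3.2 89.9 -0.  31. ] [0.499  0.2144 0.1613] [-180.    -0.   172.3] [0.2 0.6 0.1]
cam world [0.42780657 0.22458043 0.32838021] axis [ 0.27943566 -0.03692386 -0.95945419]
```

View pics/c7.png

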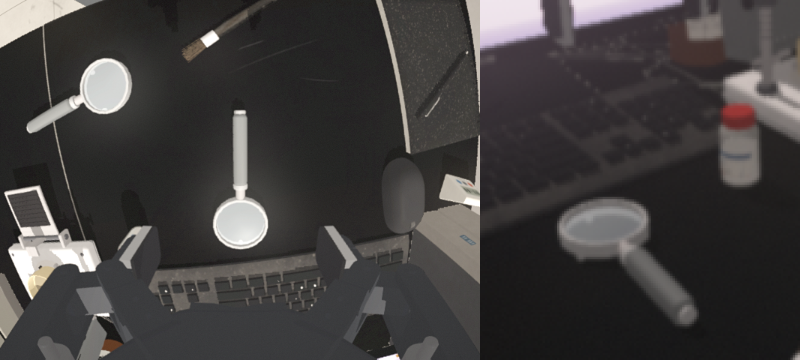

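Wrist view (at 0.75 scale): target lens at (240,222), handle centred on column 240 and running up to row 110, so it's aligned with the tool. I'll cast these through the fisheye to check against the height bias.

```bash
cat >> h.py <<'E'
from scipy.spatial.transform import Rotation as Ro
def wray(u,v,pos,rot):
    c=get_calibration('wrist');T=np.array(c['tool_from_camera']);R=Ro.from_euler('xyz',rot,degrees=True).as_matrix()
    x,y=u-c['cx'],v-c['cy'];r=np.hypot(x,y);th=r/c['fx'];d=np.array([np.sin(th)*x/r,np.sin(th)*y/r,np.cos(th)])
    return R@T[:3,3]+pos,R@T[:3,:3]@d
E
python3 - <<'E'
from h import *
pos=np.array([.499,.2144,.1613]);rot=[-180,0,172.3]
w=cv2.imread('pics/w5.png');g=cv2.cvtColor(w,6)
m=(g>110).astype(np.uint8);m[:130]=0;m[335:]=0;m[:,:260]=0;m[:,380:]=0
for r in range(150,335,20): c=np.where(m[r])[0];print(r,(c.min(),c.max()) if len(c) else None,end=' ')
rows=np.where(m[:,318:323].any(1))[0];print(rows.min(),rows.max())
for b in (0,.02):
    for n,uv,z in(('lens',(320.5,297),.01),('hend',(319.5,rows.min()),.018)):
        o,d=wray(*uv,pos+[0,0,b],rot);print(b,n,(o+d*(z-o[2])/d[2]).round(4))
# finger tips in s2 pose
print('tip',tri(('side',358,312),('scene',381.2,245.7)))
E
```

```text
150 (np.int64(312), np.int64(327)) 170 (np.int64(311), np.int64(329)) 190 (np.int64(311), np.int64(329)) 210 (np.int64(311), np.int64(329)) 230 (np.int64(311), np.int64(329)) 250 (np.int64(311), np.int64(329)) 270 (np.int64(297), np.int64(344)) 290 (np.int64(285), np.int64(356)) 310 (np.int64(286), np.int64(355)) 330 (np.int64(308), np.int64(332)) 147 332
0 lens [0.5744 0.2085 0.01  ]
0 hend [0.4374 0.2256 0.018 ]
0.02 lens [0.5836 0.2075 0.01  ]
0.02 hend [0.438  0.2257 0.018 ]
tip (array([ 0.51227267, -0.10814802,  0.03480283]), np.float64(0.0009522111997820625))
```

The wrist camera geometry matches the reported z (handle length ≈0.138), so it's the fingertips that sit about 24 mm short of the TCP. I'll descend in stages and check contact.

servo_tool(moves=[[0, 0.1, -4, 0], [0, 0.1, -8, 0], [0, 0.1, -11, 0], [0, 0.1, -13, 0], [0, 0.1, -15, 0], [0, 0.1, -15.5, 0], [0, 0.1, -15.5, 0]])

```text
time: 5.05
ee_pos: [0.4982, 0.2149, 0.0052]
tcp_rot: [-179.9, -0.1, 172.4]
wrist_force: [0.0, 0.8, 0.5]
opening: 0.0855
grasp_force: 0.0
```

servo_tool(moves=[[0, 0, -0.5, 0], [0, 0, -1, 0], [0, 0, -1.3, 0], [0, 0, -1.3, 0]])

```text
time: 5.38
ee_pos: [0.4991, 0.216, -0.0065]
tcp_rot: [180.0, 0.0, 172.5]
wrist_force: [0.3, -1.2, -0.1]
opening: 0.0853
grasp_force: 0.0
```

servo_tool(moves=[[0, 0, -0.5, 0], [0, 0, -1, 0], [0, 0, -1.3, 0], [0, 0, -1.3, 0]])

```text
time: 5.72
ee_pos: [0.4985, 0.2158, -0.0205]
tcp_rot: [-180.0, -0.1, 172.5]
wrist_force: [0.8, 0.1, -0.4]
opening: 0.0854
grasp_force: 0.0
```

servo_tool(moves=[[0, 0, 0, 0], [0, 0, 0, 0], [0, 0, 0, 0], [0, 0, 0, 0], [0, 0, 0, 0], [0, 0, 0, 0]], claw=1, force=50)

```text
time: 6.22
ee_pos: [0.4992, 0.2161, -0.0191]
tcp_rot: [180.0, 0.0, 172.5]
wrist_force: [1.2, 0.2, 2.1]
opening: 0.0149
grasp_force: 49.5
```

Gripped: opening 14.9 mm at 49.5 N. Now lift.

servo_tool(moves=[[0, 0, 1, 0], [0, 0, 3, 0], [0, 0, 6, 0], [0, 0, 9, 0], [0, 0, 12, 0], [0, 0, 14, 0], [0, 0, 15, 0], [0, 0, 15, 0], [0, 0, 15, 0]], force=70)

```text
time: 6.97
ee_pos: [0.499, 0.216, 0.13]
tcp_rot: [-180.0, -0.0, 172.5]
wrist_force: [-0.0, 0.3, -0.5]
opening: 0.0143
grasp_force: 73.3
```

```bash
python3 - <<'E'
from h import *
s=shot('scene','s6.png')[:,:,::-1];d=shot('side','d6.png')[:,:,::-1]
o=get_obs();print(o['ee_pos'].round(4),o['tcp_rot'].round(1),o['wrist_force'].round(1),o['torque'].round(2),o['grasp_force'],o['opening'])
E
```

```text
[0.4983 0.2157 0.1287] [-1.799e+02 -1.000e-01  1.725e+02] [ 0.1 -0.1 -0.7] [-0.04 -0.03  0.02] 73.25331687927246 0.014016987003546567
```

Lifted and held (weight 0.7 N). Moving above the stage: first along y at the present x, then forward.

servo_tool(moves=[[0, -1.5, 0, 0], [0, -4.5, 0, 0], [0, -7.5, 0, 0.02], [0, -10.5, 0, 0.04], [0, -13.5, 0, 0.06], [0, -16.5, 0, 0.08], [0, -19.5, 0, 0.1], [0, -22.5, 0, 0.12], [0, -25.5, 0, 0.126], [0, -28.5, 0, 0.126], [0, -30.5, 0, 0.126], [0, -31.6, 0, 0.126], [1, -31.6, 0, 0.126], [3, -31.6, 0, 0.126], [5, -31.6, 0, 0.126], [6.3, -31.6, 0, 0.126], [6.8, -31.6, 0, 0.126], [6.8, -31.6, 0, 0.126], [6.8, -31.6, 0, 0.126]])

```text
time: 8.65
ee_pos: [0.5666, -0.0992, 0.1298]
tcp_rot: [180.0, -0.1, 179.8]
wrist_force: [-1.0, -0.8, -0.7]
opening: 0.014
grasp_force: 73.4
```

```bash
python3 - <<'E'
from h import *
s=shot('scene','s7.png')[:,:,::-1];d=shot('side','d7.png')[:,:,::-1]
o=get_obs();print(repr(o['ee_pos'].round(4)),o['tcp_rot'].round(1),o['wrist_force'].round(1),o['opening'],o['time'])
w=shot('wrist','w7.png')[:,:,::-1]
s6,d6=cv2.imread('pics/s6.png'),cv2.imread('pics/d6.png')
A=cv2.resize(s6[170:245,290:390],(400,300),interpolation=3)
B=cv2.resize(d6[195:270,380:480],(400,300),interpolation=3)
C=cv2.resize(s[150:270,270:430],(400,300),interpolation=3)
D=cv2.resize(w[180:480,120:520],(400,300),interpolation=3)
cv2.imwrite('pics/c8.png',np.vstack([np.hstack([A,B]),np.hstack([C,D])]))
# sieve brass mask
for n,im,x in(('scene',s6,(290,180,390,270)),('side',d6,(370,230,470,330))):
    x0,y0,x1,y1=x;h=cv2.cvtColor(im[y0:y1,x0:x1],40);m=((h[...,0]>10)&(h[...,0]<30)&(h[...,1]>70)&(h[...,2]>70)).astype(np.uint8)
    k,l,st,ce=cv2.connectedComponentsWithStats(m);i=1+st[1:,4].argmax();print(n,st[i]+[x0,y0,0,0,0],ce[i]+[x0,y0])
E
```

```text
array([ 0.5664, -0.0996,  0.1304]) [180.   -0.  179.7] [-0.8  1.  -1.1] 0.01462340472353561 8.75
scene [322 212  33  24 585] [337.73333333 223.23076923]
side [ 395  257   39   39 1219] [413.3683347  275.94913864]
```

View pics/c8.png

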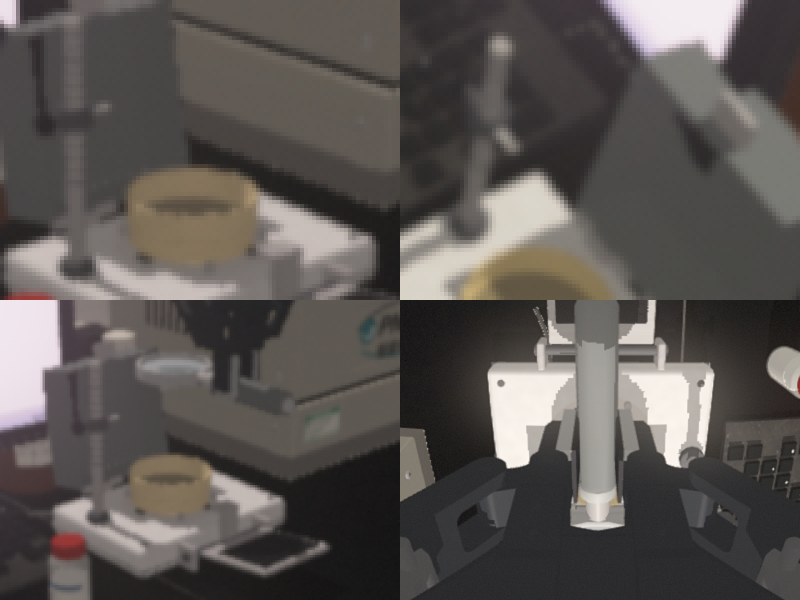

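Panel A shows the pointer's white tip at scene pixel ≈(316.3,196.8). Panel B shows it ending at side pixel ≈(409,232.5). In panel C the held loupe is above the sieve, looks level, and its lens is at scene pixel ≈(340,179). I'll triangulate the pointer and fit the sieve and lens edges.

```bash
python3 - <<'E'
from h import *
from scipy.optimize import least_squares
for a in((316.3,196.8),(317,196.8)):
  for b in((409,232.5),(408.5,231.5)): print('ptr',*tri(('scene',*a),('side',*b)))
t=np.linspace(0,6.283,90)
def bb(n,x,y,zs,r):
    p=np.array([proj(n,[x+r*np.cos(a),y+r*np.sin(a),z]) for z in zs for a in t]);return np.r_[p.min(0),p.max(0)]
# sieve: bbox observed (pixel edges); left,top,right
ob={'scene':[321.5,211.5,354.5],'side':[394.5,256.5,433.5]}
for ns in(['scene'],['side'],['scene','side']):
    f=lambda q:np.concatenate([bb(n,*q,[.033,.063],.038)[:3]-ob[n] for n in ns]);r=least_squares(f,[.642,-.1]);print('sieve',ns,r.x.round(4),r.fun.round(1))
s7=cv2.imread('pics/s7.png');s6=cv2.imread('pics/s6.png')
print('pred lens scene',proj('scene',[.641,-.0996,.160]),bb('scene',.641,-.0996,[.155,.165],.034))
df=np.abs(s7.astype(int)-s6).sum(2);m=(df>50).astype(np.uint8)[150:200,300:352]
for r in range(12,45,2): print(150+r,''.join('#' if x else '.' for x in m[r]))
E
```

```text
ptr [ 0.65653087 -0.0472738   0.12202286] 0.0013075991990914827
ptr [ 0.65581916 -0.04595196  0.1229923 ] 0.0027568505338663443
ptr [ 0.65572103 -0.0480018   0.1224671 ] 0.0025054223035487844
ptr [ 0.65500997 -0.0466797   0.12343621] 0.003951447100315725
sieve ['scene'] [ 0.6427 -0.101 ] [ 0.  0. -0.]Traceback (most recent call last):
  File "<stdin>", line 11, in <module>
    return func(*args, **kwargs)
    result = trf(vector_fun.fun, vector_fun.jac, x0, f0, J0, lb, ub, ftol, xtol,
                 gtol, max_nfev, x_scale, loss_function, tr_solver,
                 tr_options.copy(), verbose, callback=callback_wrapped)
    return trf_no_bounds(
        fun, jac, x0, f0, J0, ftol, xtol, gtol, max_nfev, x_scale,
        loss_function, tr_solver, tr_options, verbose, callback=callback)
    J = jac(x)
    self._update_jac()
    ~~~~~~~~~~~~~~~~^^
    self.J = self.jac_wrapped(xp_copy(self.x), f0=self.f)
             ~~~~~~~~~~~~~~~~^^^^^^^^^^^^^^^^^^^^^^^^^^^^
    J, dct = approx_derivative(
             ~~~~~~~~~~~~~~~~~^
        self.fun,
        ^^^^^^^^^
    ...<2 lines>...
      
[... 456 characters left out ...]
 = np.atleast_1d(self.fun(x, *self.args, **self.kwargs))
                      ~~~~~~~~^^^^^^^^^^^^^^^^^^^^^^^^^^^^^^
    return np.atleast_1d(self.fun(x))
                         ~~~~~~~~^^^
    return self.f(x, *self.args, **self.kwargs)
           ~~~~~~^^^^^^^^^^^^^^^^^^^^^^^^^^^^^^
  File "<stdin>", line 11, in <lambda>
  File "<stdin>", line 7, in bb
  File "h.py", line 17, in proj
    c,R,o=cam(n); x=R@(np.array(p)-o); return c['fx']*x[0]/x[2]+c['cx'],c['fy']*x[1]/x[2]+c['cy']
          ~~~^^^
  File "h.py", line 6, in cam
    c=get_calibration(n); R=cv2.Rodrigues(np.array(c['rvec'],float))[0]; t=np.array(c['tvec'],float).ravel()
ValueError: time passes only in moves, steps and waits
```

The sieve is at (0.643,-0.101), agreeing with the stage fit, and the pointer is at z≈0.1225. I'll cache the calibration and check the lens.

```bash
sed -i 's/^def cam(n)/import functools\n@functools.cache\ndef cam(n)/' h.py; python3 - <<'E'
from h import *
t=np.linspace(0,6.283,90)
def bb(n,x,y,zs,r):
    p=np.array([proj(n,[x+r*np.cos(a),y+r*np.sin(a),z]) for z in zs for a in t]);return np.r_[p.min(0),p.max(0)]
print('sieve side',bb('side',.643,-.101,[.033,.063],.038).round(1))
s7=cv2.imread('pics/s7.png');s6=cv2.imread('pics/s6.png')
print('pred lens',np.round(proj('scene',[.641,-.0996,.160]),1),bb('scene',.641,-.0996,[.156,.164],.034).round(1),'hend',np.round(proj('scene',[.506,-.0996,.160]),1))
df=np.abs(s7.astype(int)-s6).sum(2);m=(df>45).astype(np.uint8)[150:200,310:392]
for r in range(14,48,2): print(150+r,''.join('#' if x else '.' for x in m[r]))
E
```

```text
sieve side [393.7 257.  434.7 298.1]
pred lens [338.6 176.9] [323.2 170.9 354.1 183.3] hend [384.2 191.5]
164 .....................................###################################..........
166 .....................................##############################...............
168 ......................................############################................
170 ............................................#####################.................
172 ................###################..........#################.#..................
174 ..............##############################.########...######.#..................
176 ..............#######################################..#######.#..................
178 ..............###############################.#######..#######.#..................
180 ..............#############............#######.#####...#######.#..................
182 ................########.....................#####...#............................
184 ............................................########......##......................
186 ............................................#########..#####...###...######.......
188 .......................................................###########...#............
190 ......................................................##################..####....
192 ............................................................##############........
194 ..................................................................#######.........
196 ..................................................................................
```

The lens edges match the prediction within 1 px, so it's level at z≈0.160 and (0.641,-0.100). I'll lower it 3.7 cm and shift it slightly.

servo_tool(moves=[[0.1, -0.1, -0.5, 0], [0.2, -0.1, -1.2, 0], [0.2, -0.1, -2, 0], [0.2, -0.1, -2.8, 0], [0.2, -0.1, -3.4, 0], [0.2, -0.1, -3.7, 0], [0.2, -0.1, -3.7, 0], [0.2, -0.1, -3.7, 0], [0.2, -0.1, -3.7, 0], [0.2, -0.1, -3.7, 0], [0.2, -0.1, -3.7, 0]])

```text
time: 9.72
ee_pos: [0.5692, -0.101, 0.0939]
tcp_rot: [-180.0, 0.0, 179.7]
wrist_force: [0.4, -0.5, -1.3]
opening: 0.0142
grasp_force: 73.4
```

```bash
python3 - <<'E'
from h import *
t=np.linspace(0,6.283,90)
s8=shot('scene','s8.png')[:,:,::-1];s6=cv2.imread('pics/s6.png');o=get_obs();print(o['ee_pos'].round(4),o['tcp_rot'].round(1),o['wrist_force'].round(1),o['grasp_force'])
p=o['ee_pos']+[.0746,0,.030]
P=np.array([proj('scene',p+[.034*np.cos(a),.034*np.sin(a),z]) for z in(-.004,.004) for a in t]);print(p,P.min(0),P.max(0),proj('scene',[.6555,-.048,.1225]),proj('scene',p-[.135,0,0]))
m=(np.abs(s8.astype(int)-s6).sum(2)>45)[180:225,305:392]
for r in range(0,44,2): print(180+r,''.join('#' if x else '.' for x in m[r]))
print('ptr shift',shift(s6,s8,(305,190,320,208)))
E
```

```text
[ 0.5692 -0.101   0.0938] [-180.     0.   179.7] [-0.   0.1 -1.2] 73.35166454315186
[ 0.64376444 -0.10103333  0.12382484] [322.90443371 185.75041371] [353.20627786 198.80868577] (np.float64(316.620956828157), np.float64(196.4503867429778)) (np.float64(382.64518143811097), np.float64(207.97544020507823))
180 ........................................#########.####.#####################...........
182 .........................................##############.################...............
184 ..........................................############################.................
186 .......................#######.................##################......................
188 ...................#############################..##################...................
190 ..................###############################.#######..#######.#...................
192 ..................###############################.#######..#######.#...................
194 ...................##############################.#######..#######.#...................
196 ....................#################......######.#####
[... 556 characters left out ...]
..........#######...........
210 .........................................................................####..........
212 .......................................................................................
214 .......................................................................................
216 .......................................................................................
218 .................................................#.....................................
220 .......................................................................................
222 ...........................................#...........................................
ptr shift (0.0, 0.0, 0.991)
```

The lens is at the pointer's height within about 1 mm, centred over the sieve, and the pointer hasn't moved. Handing in.

```bash
python3 -c "
from workcell import *
print(job_done())"
```

```text
the job is handed in; nothing more can be done
None
```

I pressed the treadle to its stop and the cover swung open. The job was handed in with the leftmost loupe held level over the sieve; by camera measurement its lens was within about 2 mm of the pointer's height and the sieve's centre, and no verdict came back.

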